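# Seat a clamp nut in the speaker-assembly jig

### The job

Get the jig ready for the next speaker: slide the loose brass nut across the jig plate, without lifting it off, until it drops into the round pocket ringed in yellow, then press it down until the pad under it comes to its stop, hold it against the stop for a moment with a firm push of about 16 N, and let go. Be gentle with the soft brass, never more than 30 N on it, and leave the other things on the jig and the table where they are.

Things in the scene. Friction and masses are not known exactly. Their poses are not given: they have to be found in the camera images.
- jig: Grey steel jig plate, fixed to the table, 240 (its x) by 300 (its y) by 30 mm thick; origin at the centre of its underside on the table, z up. Its flat top is 30 mm above the origin. A black lip 8 mm wide and 6 mm high runs along all four edges of the top. It stands at a different place and heading every time.
- pocket (a point): Centre of the mouth of the round pocket, level with the jig top, at x 0, y +75 mm of the jig, in a painted yellow ring 55 mm wide. The pocket is 43 mm wide, 2 mm chamfer. In it is a flat red pad for the nut, found 3 to 10 mm down. It slides stiffly down at about 6 N, stays where left, and meets a solid stop 11 to 15 mm below the jig top (it varies: feel for it).
- nut_center (a point): Centre (half-way up) of the loose knurled brass nut: a disc 40 mm in diameter, 16 mm high, closed flat top, about 0.13 kg, z up. At the start it lies on the jig top in the half away from the pocket. Its soft brass is marked by more than 30 N. In the pocket it has 1.5 mm of play all round and stands 6 to 13 mm proud of the plate before it is pressed, 1 to 5 mm at the stop.
- washer: Bystander: steel washer lying on the jig, 38 mm wide, 5 mm high; origin at the centre of its underside.
- spacer: Bystander: black plastic spacer standing on the jig, 24 mm in diameter, 25 mm high; origin at the centre of its underside.
- driver_a: Bystander: loudspeaker lying face down, black basket with yellow cone, 160 mm wide, 75 mm high; origin at the centre of its underside.
- driver_b: Bystander: a second such loudspeaker, same size and origin.
- scissors: Bystander: scissors with red handles lying flat, 200 mm long, about 10 mm high; origin near the pivot, blades to its +x.
- screwdriver: Bystander: screwdriver with a blue handle lying flat along its x axis, about 200 mm long; origin at its underside.
- tweeter: Bystander: small black dome tweeter, 52 mm wide, 24 mm high; origin at the centre of its underside.

How it is judged (in metres and radians):
On the way, in this order (a step that is already met when the one before it is completed fails the run):
1. the nut has dropped into the pocket and lies flat on the pad (horizontal distance between nut_center and pocket below 0.004 m and z of nut_center in the frame of jig below 0.0365 m and angle between nut_center's own z axis and vertical below 0.1 rad), for 0.2 s.
2. the nut is pressed down with the pad and held against the pad's stop with more than 11 N (the pad yields at 6 N short of its stop) (all of step 1 and z of nut_center in the frame of jig below 0.028 m and contact force between the fingers and nut above 11 N), for 0.2 s.
At the end, for the whole second after the job is handed in: The nut lies at rest in the pocket, centred within 4 mm, flat within 0.1 rad, and pressed down so that its centre is less than 28 mm above the jig's origin (its top at most 6 mm proud of the plate), after having been held against the stop (all of step 1 and z of nut_center in the frame of jig below 0.028 m and linear speed of nut below 0.01 m/s); the robot touches nothing.
It fails at once if the nut is loaded by the fingers with more than 30 N (contact force between the fingers and nut above 30 N).
It fails at once if the nut is lifted more than 7 mm off the plate (z of nut_center in the frame of jig above 0.045 m).
It fails at once if another thing is moved by more than 20 mm (distance of any of washer, spacer, driver_a, driver_b, scissors, screwdriver, tweeter from where it was at the start of the episode above 0.02 m).
It also fails if it takes over 59 s, if anything falls off the work surface, if the arm or the gripper's body presses on something with over 40 N, if the wrist force passes 120 N, or if a joint passes its speed limit or range.

### The arm

A 6-joint arm with a two-finger parallel gripper is mounted at the origin on the work surface. World frame = base frame: x ahead of the robot, y to its left, z up, the work surface at z = 0. Lengths are in mm, angles in rad, forces in N, time in s.
With the tool pointing down it reaches from about 225 to 875 mm from the base axis. Payload 3.4 kg.
Tool frame: the origin (TCP) lies between the finger pads; the fingertips stand 22 mm ahead of it and the grasp point (between the pads) lies 3 mm ahead of it (tcp_to_tips is the distance from the TCP to the fingertips, in mm); z points along the fingers, y is the line along which they close (so a half turn about z gives the same grasp; the last joint's range is limited). The gripper opens to 85 mm and grips with 20 to 120 N. Pads are 22 mm wide; open, the fingers measure 114 mm over their backs; the gripper's body (76 mm by 85 mm) begins 54 mm behind the grasp point. The pads swing forward as they close: fully open they stand 13 mm farther back than shut.
Start: joints at [-1.438, 0.276, 1.505, -0, 1.361, -0.121], TCP at [144.37, -556.613, 253.328] pointing down, gripper open.
Joint ranges: [-2.89, 2.89], [-0.75, 2.08], [0.22, 2.7], [-1.18, 4.32], [0.11, 2.71], [-2.7, 2.7]. Speed limits (rad/s): [2.57, 2.57, 3.14, 3.14, 3.14, 3.14].

### API

Orientations are given as a rotation vector (axis times angle).
In Python, from station import * gives the robot as it stands.
- The arm moves only by the tool step_arm, never from a script. Its arguments are lists of equal length, an entry for each row: "linear": the shift along the tool's x, y, z in units of 50 mm (1.0 is 50 mm), a list of three; "rotation": the turn, a rotation vector about the tool's x, y, z in units of 5 degrees (1.0 is 5 degrees), a list of three. In form: {"linear": [[dx, dy, dz], ...], "rotation": [[wx, wy, wz], ...]}. A call has 1 to 12 rows; each row shifts and turns the commanded pose from where the row before left it, along the tool's axes as they then stand; what a row does not reach is not made up. A row lasts 1/8 s, in which the tool goes at most 62.5 mm and 10.7 degrees, less where a joint would pass 70% of its speed; a pose out of reach is approached as far as the arm can. A call is refused whole if a number of a shift passes 1 or a number of a turn 1, either way. A call with a gripper value outside its range is refused whole. "jaw" is the closure in counts, from 0 (fully open) to 255 (shut), set as the call begins (left out, the last holds). The fingers move at their own pace and stop on an object; "newtons" is the grip in N (left out, the last holds). Time passes only in rows, so rows that do not move let the fingers close. It gives the time, the measured TCP pose, the force, the opening and the grip force at its end, in the units of the state.
- get_obs(): the state, without advancing time (a new reading comes with each control period).
- snapshot(name): name is "side" or "top"; returns a dict with "frame" (384x512x3 uint8, blue, green, red), "range_z" (384x512 float32, mm along the optical axis (not along the pixel's ray), 0 where there is no reading), "K" (3x3 intrinsics, pixels), "T" (4x4, takes a point from camera to world coordinates). Camera axes: x right, y down, z forward; pixel columns grow to the right and rows downward; lengths in mm; the calibration is good to about 2 mm. A picture is of the moment at which its call begins.
- close_job(): hands the job in; it is judged then, once.
The state is a dict: "time_s": time; "q": joint angles; "qvel": joint speeds; "joint_torque": joint torques, N m; "ee_pos": TCP position; "orientation": TCP orientation; "force": force on the tool from outside, world axes, zero at the start; "wrist_torque": the same for the moment, N m; "finger_gap": finger opening in mm; "grip_force": force on a finger pad.
Only numpy, scipy, OpenCV 4.12 (cv2) and the standard library are available. Lean on these libraries where they do the work, as an engineer would, in place of code of your own. Each camera call takes 0.05 s, during which the arm holds its last target. There are 200 camera calls.

## Working session

There is one attempt and no reset: what is moved stays moved. The work goes in short steps, Python scripts to look and compute and a tool call to move; the robot and the scene stay as the last step left them, time stands still between calls to the robot, and variables do not carry over. Pictures are saved under pics/ and viewed, at most 10 in all, crops included, and the job is handed in when it is done.

Besides the shell and the picture viewer there is one more tool, called after "Call:" as name(argument=value, ...), one argument or row to a line, values as JSON. step_arm: Moves the arm, as the interface text tells. Its arguments: {"type":"object","properties":{"linear":{"type":"array","items":{"type":"array","items":{"type":"number"}}},"rotation":{"type":"array","items":{"type":"array","items":{"type":"number"}}},"jaw":{"type":"number"},"newtons":{"type":"number"}},"required":["linear","rotation"]}

```bash
mkdir -p pics; ls
cat > h.py <<'E'
import numpy as np, cv2
from station import *
def ray(s,u,v,z):
    d=s["T"][:3,:3]@(np.linalg.inv(s["K"])@[u,v,1.]); o=s["T"][:3,3]
    return o+d*(z-o[2])/d[2]
def cloud(s):
    h,w=s["range_z"].shape; u,v=np.meshgrid(np.arange(w),np.arange(h))
    P=np.stack([u,v,np.ones_like(u)],-1)@np.linalg.inv(s["K"]).T*s["range_z"][...,None]
    return P@s["T"][:3,:3].T+s["T"][:3,3]
E
python3 - <<'E'
from h import *
for n in ("top","side"):
    s=snapshot(n); cv2.imwrite(f"pics/{n}0.png",s["frame"]); np.savez(f"{n}0.npz",**s)
    print(n,s["T"].round(3).tolist(),s["K"].tolist())
print(get_obs())
E
```

```text
pics
top [[0.084, -0.976, 0.203, 339.428], [-0.996, -0.083, 0.015, -21.257], [0.002, -0.203, -0.979, 1015.322], [0.0, 0.0, 0.0, 1.0]] [[356.1551814889715, 0.0, 254.39103263062555], [0.0, 356.1551814889715, 196.87484458110052], [0.0, 0.0, 1.0]]
side [[0.991, -0.062, 0.119, 408.576], [-0.134, -0.55, 0.824, -878.443], [0.014, -0.833, -0.554, 636.991], [0.0, 0.0, 0.0, 1.0]] [[349.27993256612876, 0.0, 258.71313866457064], [0.0, 349.27993256612876, 196.10772808443306], [0.0, 0.0, 1.0]]
{'time_s': 0.1, 'q': array([-1.43799601e+00,  2.76582580e-01,  1.50600641e+00, -3.18962049e-05,
        1.36067411e+00, -1.20975931e-01]), 'qvel': array([-0.00030402, -0.00213157, -0.00116157, -0.00063323, -0.00202189,
       -0.001436  ]), 'joint_torque': array([ 2.63760348e-04, -4.17701268e+01, -2.46405780e+01, -2.38108260e-04,
        5.77310566e-03, -9.42040259e-07]), 'ee_pos': array([ 144.30171895, -556.16379574,  252.49722514]), 'orientation': array([-3.11467768e+00, -3.97360995e-01,  6.44697113e-05]), 'force': array([-0.08237999, -0.01497096, -0.67126977]), 'wrist_torque': array([0.01719241, 0.02306127, 0.04627982]), 'grip_force': 0.0, 'finger_gap': 85.40522034267487}
```

View pics/top0.png

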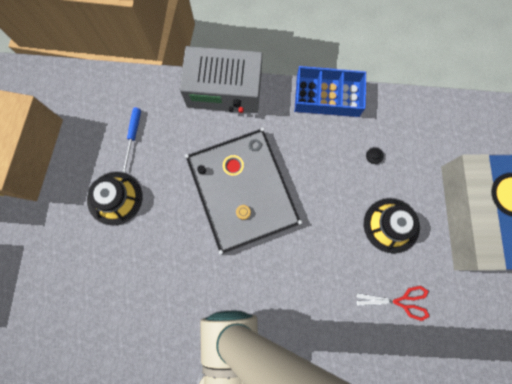

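View pics/side0.png

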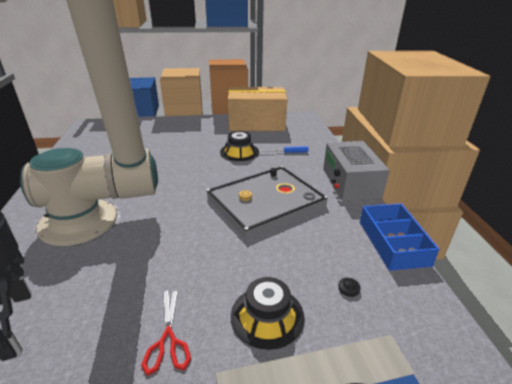

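Top view: nut at (243,212), red pad/ring at (233,165), spacer (202,170), washer (256,146). Side view: nut (245,196), ring (285,188), spacer (273,173). The path from nut to pocket is clear.

```bash
cat >> h.py <<'E'
def blob(s,lo,hi,roi):
    x0,y0,x1,y1=roi
    m=cv2.inRange(cv2.cvtColor(s["frame"],cv2.COLOR_BGR2HSV),np.array(lo),np.array(hi)); k=np.zeros_like(m); k[y0:y1,x0:x1]=m[y0:y1,x0:x1]
    return k
def tri(a,ua,b,ub):
    r=[]
    for s,u in((a,ua),(b,ub)):
        d=s["T"][:3,:3]@(np.linalg.inv(s["K"])@[*u,1.]); r.append((s["T"][:3,3],d/np.linalg.norm(d)))
    A=sum(np.eye(3)-np.outer(d,d) for o,d in r); B=sum((np.eye(3)-np.outer(d,d))@o for o,d in r)
    p=np.linalg.solve(A,B); return p,[np.linalg.norm((np.eye(3)-np.outer(d,d))@(p-o)) for o,d in r]
E
python3 - <<'E'
from h import *
t=dict(np.load("top0.npz")); s=dict(np.load("side0.npz"))
R={"top":((228,200,258,225),(215,150,250,182)),"side":((232,185,258,206),(270,178,300,198))}
c={}
for n,S in(("top",t),("side",s)):
    P=cloud(S)
    nut=blob(S,(8,90,60),(35,255,255),R[n][0]); ring=blob(S,(18,90,80),(35,255,255),R[n][1]); red=blob(S,(0,120,60),(8,255,255),R[n][1])|blob(S,(172,120,60),(180,255,255),R[n][1])
    for k,m in(("nut",nut),("ring",ring),("red",red)):
        q=cv2.findNonZero(m); 
        e=cv2.fitEllipse(cv2.convexHull(q)); c[n,k]=e[0]
        pm=P[m>0]; 
        print(n,k,len(q),np.round(e[0],1),np.round(e[1],1),"med cloud",np.median(pm,0).round(1),"zpct",np.percentile(pm[:,2],[5,50,95]).round(1), "ray30",ray(S,*e[0],30).round(1),"ray46",ray(S,*e[0],46).round(1))
for k in("nut","ring","red"):
    p,r=tri(t,c["top",k],s,c["side",k]); print(k,p.round(1),np.round(r,1))
# jig top from depth
P=cloud(t); m=((P[...,2]>24)&(P[...,2]<42)).astype(np.uint8); m[:120]=0;m[260:]=0;m[:,:180]=0;m[:,305:]=0
m=cv2.morphologyEx(m,cv2.MORPH_OPEN,np.ones((3,3)))
cs=max(cv2.findContours(m,0,2)[0],key=cv2.contourArea)
xy=np.array([ray(t,*q[0],36)[:2] for q in cs],np.float32)
print("rect",cv2.minAreaRect(xy)); print(cv2.boxPoints(cv2.minAreaRect(xy)).round(0).tolist())
for n,u in(("spacer",(202,169)),("washer",(256,146))): print(n,ray(t,*u,40).round(0))
E
```

```text
top nut 168 [242.9 211.8] [14.1 14.4] med cloud [495.9  21.6  46.9] zpct [43.  46.9 49.6] ray30 [498.   22.4  30. ] ray46 [495.4  21.7  46. ]
top ring 117 [232.7 164.7] [19.7 20.7] med cloud [630.1  63.5  31.7] zpct [27.9 31.7 33.8] ray30 [632.3  64.   30. ] ray46 [627.5  62.6  46. ]
top red 136 [232.8 165.6] [12.8 13. ] med cloud [631.4  63.8  23.6] zpct [20.9 23.6 27.1] ray30 [629.6  63.5  30. ] ray46 [624.9  62.1  46. ]
side nut 109 [245.  195.1] [11.1 12.3] med cloud [495.1  14.3  43.7] zpct [33.  43.7 46.4] ray30 [497.4  36.1  30. ] ray46 [495.  12.  46.]
side ring 47 [284.9 187.6] [ 9.6 18.3] med cloud [636.4  73.   28.5] zpct [27.1 28.5 30. ] ray30 [631.   65.1  30. ] ray46 [625.2  40.3  46. ]
side red 41 [284.9 188.9] [ 4.4 10.4] med cloud [633.   73.1  20.4] zpct [18.9 20.4 22.6] ray30 [629.7  57.9  30. ] ray46 [623.9  33.2  46. ]
nut [496.2  22.   39.4] [0.2 0.2]
ring [631.4  64.   30.9] [0.6 0.6]
red [630.9  63.8  26.1] [0.2 0.2]
rect ((564.8001098632812, 31.330780029296875), (301.3475341796875, 240.2378387451172), 25.43047332763672)
[[377.0, 75.0], [480.0, -142.0], [752.0, -12.0], [649.0, 205.0]]
spacer [609. 149.  40.]
washer [691.   2.  40.]
```

Call:
step_arm(
  linear=[
    [0.81,-0.785,0],
    [0.81,-0.785,0],
    [0.81,-0.785,0],
    [0.81,-0.785,0],
    [0.81,-0.785,0],
    [0.81,-0.785,0],
    [0.81,-0.785,0],
    [0.81,-0.785,0],
    [0.81,-0.785,0],
    [0.81,-0.785,0],
    [0.81,-0.785,0],
    [0.81,-0.785,0],
  ],
  rotation=[
    [0,0,0],
    [0,0,0],
    [0,0,0],
    [0,0,0],
    [0,0,0],
    [0,0,0],
    [0,0,0],
    [0,0,0],
    [0,0,0],
    [0,0,0],
    [0,0,0],
    [0,0,0],
  ],
  jaw=100,
  newtons=20,
)

```text
time_s: 1.6
ee_pos: [497.1, 23.1, 253.0]
orientation: [3.116, 0.398, -0.0]
force: [0.4, -1.0, 0.0]
finger_gap: 51.8
grip_force: 0.0
```

Call:
step_arm(
  linear=[
    [0,0,0.2],
    [0,0,0.2],
    [0,0,0.2],
    [0,0,0.2],
    [0,0,0.2],
    [0,0,0.2],
    [0,0,0.2],
    [0,0,0.2],
    [0,0,0.2],
    [0,0,0.2],
    [0,0,0.2],
    [0,0,0.2],
  ],
  rotation=[
    [0,0,-1],
    [0,0,-1],
    [0,0,-1],
    [0,0,-1],
    [0,0,-1],
    [0,0,-1],
    [0,0,-1],
    [0,0,-1],
    [0,0,-1],
    [0,0,-1],
    [0,0,-1],
    [0,0,-1],
  ],
)

```text
time_s: 3.1
ee_pos: [496.2, 21.3, 132.6]
orientation: [-2.497, -1.906, 0.001]
force: [0.2, 0.8, 0.3]
finger_gap: 51.8
grip_force: 0.0
```

Call:
step_arm(
  linear=[
    [0,0,0],
    [0,0,0],
    [0,0,0],
    [0,0,0],
    [0,0,0],
    [0,0,0],
    [0,0,0],
    [0,0,0],
  ],
  rotation=[
    [0,0,-1],
    [0,0,-1],
    [0,0,-1],
    [0,0,-1],
    [0,0,-1],
    [0,0,-1],
    [0,0,-0.5],
    [0,0,0],
  ],
)

```text
time_s: 4.1
ee_pos: [496.3, 21.4, 133.0]
orientation: [-1.868, -2.525, 0.001]
force: [0.2, -0.1, 0.1]
finger_gap: 51.7
grip_force: 0.0
```

Call:
step_arm(
  linear=[
    [0,0,0.38],
    [0,0,0.38],
    [0,0,0.34],
    [0,0,0],
  ],
  rotation=[
    [0,0,0],
    [0,0,0],
    [0,0,0],
    [0,0,0],
  ],
)

```text
time_s: 4.6
ee_pos: [495.4, 21.4, 77.1]
orientation: [-1.867, -2.523, 0.003]
force: [0.3, -0.7, -0.3]
finger_gap: 51.9
grip_force: 0.0
```

Run:
```python
from h import *
s=snapshot("side"); f=s["frame"][140:240,190:320]; a=cv2.resize(f,None,fx=5,fy=5,interpolation=cv2.INTER_CUBIC)
cv2.imwrite("pics/side1.png",a); np.savez("side1.npz",**s); print(get_obs()["ee_pos"])
```

```text
[496.15610145  21.3521712   77.93536705]
```

View pics/side1.png

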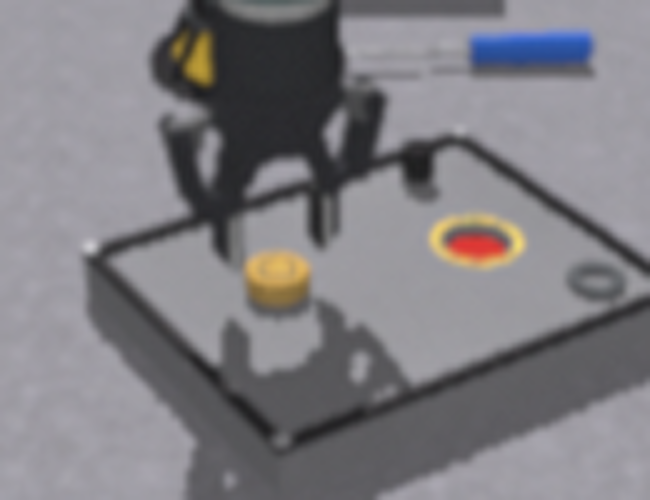

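The open fingertips hang either side of the nut, at full-image pixels ≈(236,192) and (254.6,188.6). I'll cast those onto the vertical plane through the tool's y line to get the tip height.

Run:
```python
from h import *
s=dict(np.load("side1.npz")); c=np.array([496.1,21.4]); h=np.radians(17); n=np.array([-np.sin(h),np.cos(h)])
for u in((190+230/5,140+262/5),(190+323/5,140+243/5)):
    d=s["T"][:3,:3]@(np.linalg.inv(s["K"])@[*u,1.]); o=s["T"][:3,3]
    for off in(0,-11):
        k=((c+n*off-o[:2])@n)/(d[:2]@n); p=o+k*d; print(off,p.round(1),((p[:2]-c)@[np.cos(h),np.sin(h)]).round(1))
```

```text
0 [467.6  12.7  57.2] -29.8
-11 [466.9   1.   64.9] -33.9
0 [526.9  30.8  55.3] 32.3
-11 [525.4  18.9  63. ] 27.3
```

Call:
step_arm(
  linear=[
    [0,0,0.15],
    [0,0,0.15],
    [0,0,0.15],
    [0,0,0],
  ],
  rotation=[
    [0,0,0],
    [0,0,0],
    [0,0,0],
    [0,0,0],
  ],
)

```text
time_s: 5.15
ee_pos: [496.0, 21.4, 55.1]
orientation: [-1.867, -2.525, 0.001]
force: [-0.7, 0.8, 0.5]
finger_gap: 51.7
grip_force: 0.0
```

Call:
step_arm(
  linear=[
    [0,0,0],
    [0,0,0],
    [0,0,0],
  ],
  rotation=[
    [0,0,0],
    [0,0,0],
    [0,0,0],
  ],
  jaw=117,
)

```text
time_s: 5.52
ee_pos: [496.7, 21.3, 56.0]
orientation: [1.867, 2.526, 0.0]
force: [-0.2, -0.1, 0.0]
finger_gap: 46.3
grip_force: 0.0
```

Run:
```python
from h import *
a=[]
for n,(x,y) in(("side",(210,150)),("top",(210,150))):
    s=snapshot(n); np.savez(n+"2.npz",**s); a.append(cv2.resize(s["frame"][y:y+75,x:x+80],None,fx=5,fy=5,interpolation=cv2.INTER_CUBIC))
cv2.imwrite("pics/c2.png",np.hstack(a)); o=get_obs();print(o["ee_pos"],o["force"])
```

```text
[496.62450794  21.31032244  55.9336659 ] [-0.13713721  0.24525479  0.71178014]
```

View pics/c2.png

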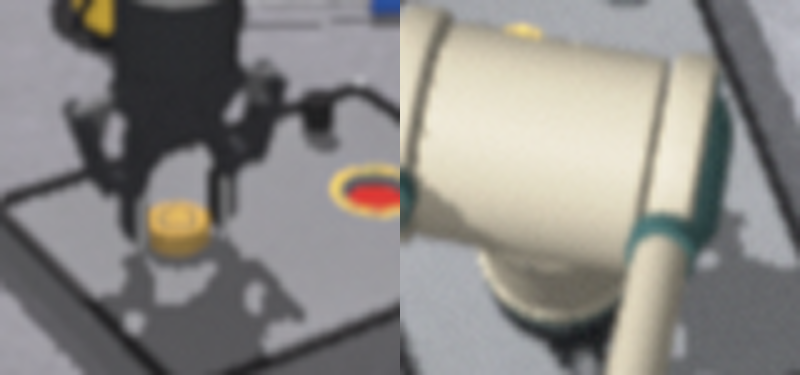

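Call:
step_arm(
  linear=[
    [0,0,0.05],
    [0,0,0],
    [0,0,0],
  ],
  rotation=[
    [0,0,0],
    [0,0,0],
    [0,0,0],
  ],
  jaw=126,
)

```text
time_s: 6.0
ee_pos: [496.5, 21.3, 53.2]
orientation: [-1.868, -2.526, 0.0]
force: [0.5, -0.1, 0.0]
finger_gap: 43.5
grip_force: 0.0
```

Call:
step_arm(
  linear=[
    [0,0.05,0],
    [0,0.1,0],
    [0,0.2,0],
    [0,0.25,0],
    [0,0.25,0],
    [0,0.25,0],
    [0,0.25,0],
    [0,0.25,0],
    [0,0.25,0],
    [0,0.2,0],
    [0,0.1,0],
    [0,0,0],
  ],
  rotation=[
    [0,0,0],
    [0,0,0],
    [0,0,0],
    [0,0,0],
    [0,0,0],
    [0,0,0],
    [0,0,0],
    [0,0,0],
    [0,0,0],
    [0,0,0],
    [0,0,0],
    [0,0,0],
  ],
)

```text
time_s: 7.5
ee_pos: [600.3, 53.0, 53.3]
orientation: [1.867, 2.525, 0.002]
force: [-0.4, -1.0, 0.0]
finger_gap: 43.2
grip_force: 0.0
```

Run:
```python
from h import *
a=[]
for n,(x,y) in(("side",(230,140)),("top",(200,140))):
    s=snapshot(n); np.savez(n+"3.npz",**s); a.append(cv2.resize(s["frame"][y:y+75,x:x+80],None,fx=5,fy=5,interpolation=cv2.INTER_CUBIC))
cv2.imwrite("pics/c3.png",np.hstack(a)); o=get_obs();print(o["ee_pos"],o["force"])
```

```text
[599.75968579  52.89355988  53.30849054] [ 0.29499137  0.20418832 -0.16669928]
```

View pics/c3.png

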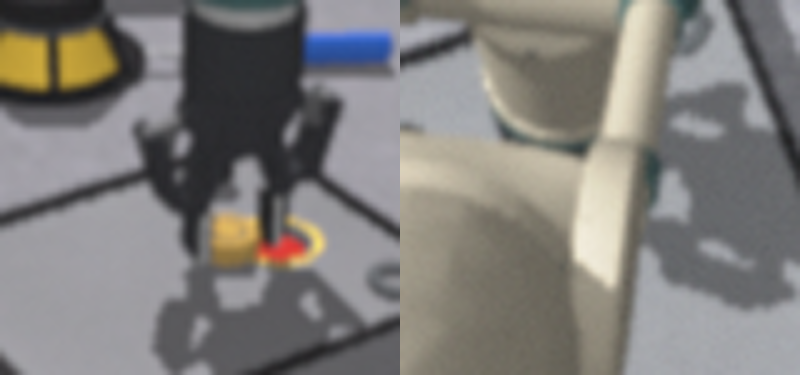

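Nut is caged at the left, its leading part reaching the ring; the pocket's red pad is still visible. About 34 mm to go.

Call:
step_arm(
  linear=[
    [0.004,0.1,0],
    [0.004,0.15,0],
    [0,0.15,0],
    [0,0.1,0],
    [0,0.05,0],
    [0,0,0],
  ],
  rotation=[
    [0,0,0],
    [0,0,0],
    [0,0,0],
    [0,0,0],
    [0,0,0],
    [0,0,0],
  ],
)

```text
time_s: 8.35
ee_pos: [625.8, 61.3, 53.3]
orientation: [1.868, 2.526, 0.0]
force: [-0.6, -1.1, 0.3]
finger_gap: 43.2
grip_force: 0.7
```

Call:
step_arm(
  linear=[
    [0,0.02,0],
    [0,0.02,0],
    [0,0.02,0],
    [0,0,0],
  ],
  rotation=[
    [0,0,0],
    [0,0,0],
    [0,0,0],
    [0,0,0],
  ],
)

```text
time_s: 8.85
ee_pos: [629.4, 62.3, 53.4]
orientation: [1.867, 2.525, 0.002]
force: [1.1, 0.2, 1.1]
finger_gap: 43.0
grip_force: 0.0
```

```bash
cat > m.py <<'E'
from h import *
import sys
k=sys.argv[1]; s=snapshot("side"); np.savez(f"side{k}.npz",**s)
f=cv2.resize(s["frame"][150:215,250:330],None,fx=6,fy=6,interpolation=cv2.INTER_CUBIC)
cv2.imwrite(f"pics/d{k}.png",f); o=get_obs(); print(o["ee_pos"].round(1),o["force"].round(1))
E
python3 m.py 4
```

```text
[629.3  62.3  53.4] [ 0.2 -0.7 -0. ]
```

View pics/d4.png

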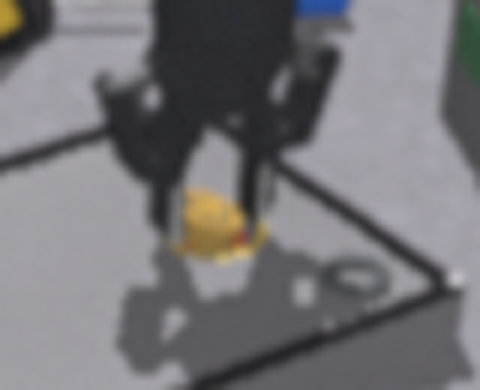

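Nut (crop ~(215,220)) is over the pocket, its leading edge just dipping; a bit of red shows at its right front. A few mm more.

Call:
step_arm(
  linear=[
    [0,0.02,0],
    [0,0.02,0],
    [0,0,0],
  ],
  rotation=[
    [0,0,0],
    [0,0,0],
    [0,0,0],
  ],
)

```text
time_s: 9.28
ee_pos: [630.2, 62.7, 53.1]
orientation: [-1.868, -2.526, 0.0]
force: [-1.0, -0.3, -0.1]
finger_gap: 43.6
grip_force: 0.3
```

Call:
step_arm(
  linear=[
    [0,0.02,0],
    [0,0,0],
  ],
  rotation=[
    [0,0,0],
    [0,0,0],
  ],
)

```text
time_s: 9.52
ee_pos: [631.2, 63.0, 53.2]
orientation: [-1.868, -2.526, 0.0]
force: [-0.7, -0.3, -0.6]
finger_gap: 43.2
grip_force: 0.4
```

```bash
python3 m.py 5
```

```text
[631.2  63.   53.2] [-1.5 -0.1 -0.2]
```

View pics/d5.png

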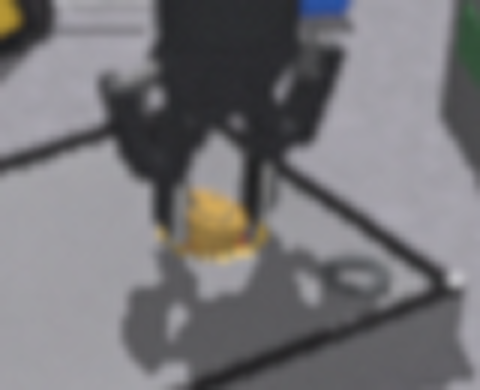

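Nut (crop ~(215,222)) is still tilted down at its right, with red peeping at both sides. I'll continue and check with depth.

Call:
step_arm(
  linear=[
    [0,0.02,0],
    [0,0,0],
  ],
  rotation=[
    [0,0,0],
    [0,0,0],
  ],
)

```text
time_s: 9.82
ee_pos: [632.3, 63.3, 53.3]
orientation: [1.868, 2.526, 0.0]
force: [-1.0, 0.1, -0.3]
finger_gap: 42.9
grip_force: 0.3
```

```bash
cat > n.py <<'E'
from h import *
import sys
s=snapshot("side") if len(sys.argv)<2 else dict(np.load(sys.argv[1]))
m=blob(s,(8,90,60),(28,255,255),(270,170,305,196)); P=cloud(s)
o=get_obs(); print(o["ee_pos"].round(1),o["force"].round(1))
hs=cv2.cvtColor(s["frame"],cv2.COLOR_BGR2HSV)
for r in range(178,196): print(r," ".join(f"{int(round(P[r,c,2])):3d}"+("*" if m[r,c] else " ") for c in range(274,300)))
E
python3 n.py side4.npz; python3 n.py
```

```text
[632.3  63.3  53.3] [-1.   0.1 -0.3]
178  86   86   82   82   80   82   82   32   28   29   28   29   28   29   28   29   61   63   69   69   70   65   33   34   36   33 
179  83   83   78   81   79   80   80   28   28   29   27   29   28   29   28   53   57   60   64   67   66   62   29   31   31  637 
180  78   76   73   76   77   76   72   27   28   27   28   27   29   27   29   51   54   58   60   64   63   59   27   28   30   34 
181  28   66   70   71   73   71   68   29   30   29   28   29   29   28   29   47   51   54   58   58   58   53   28   29   27   30 
182  27   61   67   66   63   67   67   42*  42*  42*  40*  29   27   26   28   42   46   49   55   55   53   52   28   27   27   26 
183  55   58   62   63   61   65   64   43*  46*  43*  42*  39*  39*  28   29   40   44   48   51   52   47   44   26   28   28   28 
184  51   53   59   57   59   57   58   46*  46*  44*  42*  41*  42*  39*  37*  36*  41*  46   47   46   42   29   28   29   30   29 
185  48   50   55   54   55   56   53   44*  44*  43*  43*  42*  40*  38*  38*  38*  37*  39   43   44   38   29   27   25   
[... 3096 characters left out ...]
*  28   29   30   26   29   28 
191  27   26   29   29   26   30*  29*  20*  22*  27*  30*  29*  29*  26*  27*  19*  28*  27*  30*  27   28   28   27   26   27   28 
192  26   29   27   28   26   27   29   27   30   28*  27*  27*  28*  30*  29   28   26   25   29   28   29   28   29   28   26   27 
193  27   27   29   28   29   28   28   28   28   30   28   30   28   26   27   28   29   28   29   31   27   29   29   28   29   28 
194  29   28   28   27   29   26   29   28   29   28   29   28   29   28   26   28   27   29   30   27   29   28   28   26   27   27 
195  30   28   26   26   28   30   27   28   27   28   28   28   28   31   29   28   30   27   29   27   28   27   26   27   29   27
```

Call:
step_arm(
  linear=[
    [0,0.02,0],
    [0,0,0],
  ],
  rotation=[
    [0,0,0],
    [0,0,0],
  ],
)

```text
time_s: 10.12
ee_pos: [633.3, 63.6, 53.3]
orientation: [1.868, 2.526, 0.0]
force: [-0.0, -0.1, -0.9]
finger_gap: 43.1
grip_force: 0.3
```

Call:
step_arm(
  linear=[
    [0,0.02,0],
    [0,0,0],
  ],
  rotation=[
    [0,0,0],
    [0,0,0],
  ],
)

```text
time_s: 10.38
ee_pos: [634.2, 63.9, 53.3]
orientation: [1.868, 2.526, 0.0]
force: [-0.5, -0.1, -0.6]
finger_gap: 43.1
grip_force: 0.3
```

```bash
python3 n.py|sed -n '1p;5,16p'
```

```text
[634.2  63.9  53.3] [ 0.3 -0.2 -0.1]
181  28   29   64   65   70   68   70   69   30   27   29   28   27   29   29   30   29   50   50   55   56   56   51   27   29   31 
182  28   29   61   64   68   63   68   65   42   41*  43*  39*  29   28   29   25   26   44   47   52   53   53   47   30   30   29 
183  27   28   55   61   62   57   63   60   46   44*  43*  41*  40*  39*  37*  27   37   42   45   47   49   47   45   29   27   28 
184  27   29   53   56   58   56   59   58   44   42*  43*  42*  41*  40*  38*  39*  38*  36*  42   47   45   44  637   28   28   30 
185  29   29   49   52   55   52   55   53   45*  44*  45*  42*  39*  42*  39*  37*  38*  35*  38*  41   41   39   28   29   28   27 
186  29   28   40   48   48   50   49   51   44*  43*  44*  43*  42*  41*  40*  39*  38*  36*  35*  37   36   38   27   28   28   30 
187  28   26   39   45*  47   45   46   45   40*  40*  41*  43*  44*  40*  39*  38*  39*  34*  28   34*  33   28   28   27   28   28 
188  28   30   30*  40*  44*  42   43   43   39*  38*  40*  39*  39*  40*  37*  38*  36*  26   28   30*  29   27   27   27   30   28 
189  28   28   31   27*  39*  36   41   38   37*  33*  34*  37*  37*  34*  35*  34*  27*  25   29*  28*  29   28   26   29   26   29 
190  28   27   29   30*  27*  34   36   36*  30* 637*  33*  32*  32*  31*  30*  30*  22*  26*  28*  30*  28   27   28   29   29   29 
191  28   27   29   29   28   28*  28*  21*  20*  21*  27*  29*  29*  28*  27*  25*  28*  28*  27*  30   29   27   29   28   27   28 
192  29   30   28   28   28   29   28   28   29   28   30*  32*  29*  29*  30   27   28   29   27   27   28   28   30   29   29   28
```

Call:
step_arm(
  linear=[
    [0,0.02,0],
    [0,0,0],
  ],
  rotation=[
    [0,0,0],
    [0,0,0],
  ],
)

```text
time_s: 10.68
ee_pos: [635.0, 64.1, 53.2]
orientation: [-1.868, -2.526, 0.0]
force: [-1.2, -0.2, -1.2]
finger_gap: 43.3
grip_force: 0.5
```

Call:
step_arm(
  linear=[
    [0,0.02,0],
    [0,0,0],
  ],
  rotation=[
    [0,0,0],
    [0,0,0],
  ],
)

```text
time_s: 10.92
ee_pos: [635.4, 64.2, 53.1]
orientation: [-1.867, -2.526, 0.002]
force: [-2.1, -1.5, 0.3]
finger_gap: 43.0
grip_force: 1.4
```

```bash
python3 n.py|sed -n '1p;5,16p'
```

```text
[635.4  64.2  53.1] [-3.7 -2.1  0.3]
181  29   26   61   63   67   66   66   68   69   28   27   27   26   27   29   28   28   48   51   54   57   57   51   29   28  637 
182  28   29   57   58   65   65   64   64   64   40*  41*  40*  39*  27*  30   30   29   44   47   49   54   51   50   28   28   28 
183  29   28   55   56   62   61   62   60   60   43*  42*  44*  40*  36*  37*  28   28   42   44   47   49   48   44   27   26   28 
184  27   28   49   55   58   57   57   58   58   43*  43*  43*  41*  39*  38*  38*  35*  37*  40*  44   45   45   40   28   28   27 
185  27   28   47   51   53   52   53   54   54   44*  45*  42*  40*  39*  39*  39*  37*  33*  36*  41   43   40   29   28   28   29 
186  28   28   44   43   48   48   50   50   50   44*  45*  42*  43*  41*  41*  39*  37*  38*  31*  36*  36   37   29   27   28   26 
187  29   28   28   43*  45*  44   47   45   40   41*  42*  42*  42*  41*  41*  41*  38*  38*  28*  33*  33   29   29   28   28   29 
188  26   28   28*  37*  41*  40   43  637   36   38*  38*  39*  40*  39*  37*  36*  35*  31*  29   28*  29*  29   29   27   27   28 
189  26   28   29   26*  38*  35   40   40   34   35*  35*  37*  36*  36*  34*  34*  31*  24*  28*  28*  29   28   29   29   29   27 
190  28   28   29   30*  28*  32   35   35   29*  31*  33*  33*  33*  29*  32*  31*  27*  27*  29*  29*  29   30   27   29   28   28 
191  26   28   28   28   29   26*  28*  22*  21*  20*  22*  29*  29*  28*  29*  24*  29*  29*  30*  27   29   27   28   28   28   28 
192  26   30   27   26   30   28   28   29*  28*  28*  28*  29*  28*  29*  29   30   28   29   27   28   29   28   29   28   29   29
```

Call:
step_arm(
  linear=[
    [0,-0.02,0],
    [0,-0.02,0],
    [0,0,0],
  ],
  rotation=[
    [0,0,0],
    [0,0,0],
    [0,0,0],
  ],
)

```text
time_s: 11.35
ee_pos: [634.6, 64.1, 53.5]
orientation: [1.868, 2.525, 0.001]
force: [-0.0, 0.6, 0.2]
finger_gap: 43.3
grip_force: 0.3
```

```bash
python3 n.py|sed -n '1p;5,16p'; python3 m.py 6
```

```text
[634.5  64.1  53.5] [ 0.1  0.3 -1.9]
181  30   25   63   67   68   67   68   69   67   26   27   28   28   29   28   28   27   47   54   54   57   56   54   26   26   29 
182  30   28   57   61   64   63   66   64   28   29   26   30   27   29   28   29   29   42   47   50   53   52   47   27   29   27 
183  28   28   54   61   61   60   61   59   36   36*  36*  36*  38*  37*  27   30   29   40   46   48   50   50   45   30   28   28 
184  29   28   53   57   57   58   57   57   37   39*  39*  38*  37*  36*  37*  37*  29*  38*  42   44   46   46   41   29   27   27 
185  28   29   50   52   53   52   53   54   38*  38*  38*  40*  35*  37*  36*  38*  35*  34*  37*  42   40   39   30   28   29   28 
186  29   28   46   48   50   47   50   51   38*  39*  39*  37*  38*  36*  37*  36*  37*  29*  31*  37   36   38   30   27   28   28 
187  26   28   42   45*  47*  47   45   45   35*  37*  35*  37*  37*  39*  36*  35*  38*  31*  28   32*  29   29   27   31   28   28 
188  27   28   27*  41*  43*  41   44   43   35*  37*  39*  36*  39*  35*  36*  35*  35*  25   28   29*  29   28   27   29   29   28 
189  27   30   28   30*  37*  35   39   37   33*  35*  37*  38*  33*  34*  35*  32*  31*  25   29   28*  27   28   28   27   29   29 
190 637   28   30   30*  28*  31   34   35   31*  32*  33*  31*  34*  32*  29*  32*  28*  28*  29*  27*  27   29   30   27   29   26 
191  29   27   30   29   29   29*  26*  25*  26*  29*  27*  31*  29*  27*  26*  26*  29*  28*  28   29   28   27   28   30   29   27 
192  28   30   28   29   27   30   28   28*  27*  29*  29*  27*  29*  27*  29*  30*  27   28   26   29   29   28   29   28   29   28 
[634.5  64.1  53.5] [-0.9  0.3 -0.4]
```

View pics/d6.png

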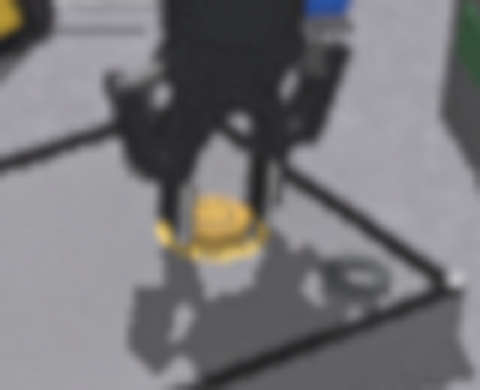

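Nut (crop ~(220,218)) now lies flat in the ring, top at z≈37–38 (~8 mm proud). Next: lift off, close the fingers, and press over the centre.

Call:
step_arm(
  linear=[
    [0,0,0],
    [0,0,-0.2],
    [0,0,-0.3],
    [0,-0.04,-0.2],
    [0,0,0],
    [0,0,0],
  ],
  rotation=[
    [0,0,0],
    [0,0,0],
    [0,0,0],
    [0,0,0],
    [0,0,0],
    [0,0,0],
  ],
  jaw=110,
)

```text
time_s: 12.2
ee_pos: [632.0, 63.3, 88.3]
orientation: [-1.868, -2.526, 0.0]
force: [0.6, -0.0, 0.2]
finger_gap: 48.5
grip_force: 0.0
```

Call:
step_arm(
  linear=[
    [0,0,0],
    [0,0,0],
    [0,0,0],
    [0,0,0],
    [0,0,0],
    [0,0,0],
    [0,0,0],
    [0,0,0],
  ],
  rotation=[
    [0,0,0],
    [0,0,0],
    [0,0,0],
    [0,0,0],
    [0,0,0],
    [0,0,0],
    [0,0,0],
    [0,0,0],
  ],
  jaw=255,
)

```text
time_s: 13.2
ee_pos: [632.2, 63.3, 88.3]
orientation: [1.868, 2.526, -0.0]
force: [0.8, 0.1, -0.0]
finger_gap: 0.3
grip_force: 0.0
```

```bash
python3 n.py|sed -n '1p;5,16p'; python3 m.py 7
```

```text
[632.2  63.3  88.3] [-0.2 -0.1  0.3]
181  29   28   29   31   29   29   26   26   30   27   30   28   29   30   28   28   28   30   28   28   27   27   27   29   27   30 
182  28   29   28   28   29   28   27   29   28   29   26   26   26   28   28   28   29   28   27   26   29   28   28   30   29   28 
183  28   28   29   27   29   28   30   26*  37*  38*  36*  37*  36*  36*  27   29   29   28   30   27   29   27   28   29   27   29 
184  28   27   28   28   28*  28*  36*  35*  36*  35*  36*  38*  36*  36*  36*  37*  28   28   26   29   29   28   28   27   28   28 
185  28   28   27   27*  27*  34*  37*  35*  37*  36* 637*  36*  38*  37*  38*  38*  36*  27*  26*  28   26   29   28   27   28   28 
186  28   27   30*  30*  28*  37*  38*  38*  39*  36*  37*  39* 637*  37*  37*  37*  36*  30*  30*  29*  27   28   28   28   27   28 
187  27   28   26*  27*  28*  36*  39*  37*  38*  37*  38*  38*  36*  38*  36*  36*  38*  28*  28*  29*  29   29   26   29   28   27 
188  28   28   27*  29*  28*  30*  37*  36*  39*  37*  35*  36*  35*  36*  37*  37*  31*  29   28   28*  27*  29   28   29   26   28 
189  27   27   28   28*  28*  29*  31*  35*  34*  36*  35*  38*  36*  33*  34*  33*  31*  23   28*  29*  30*  25   28   29   28   30 
190  28   28   28   29   30*  25*  27*  29*  32*  34*  32*  31*  33*  30*  32*  29*  26*  27*  29*  29*  28   27   27   28   26   29 
191  29   28   26   30   26   27*  29*  24*  27*  28*  29*  31*  28*  27*  26*  25*  29*  30*  29   30   28   26   26   28   29   29 
192  28   29   28   31   30   28   27   28   29*  25*  28*  29*  28*  30*  28*  28*  30*  28   26   30   32   30   27   28   27   27 
[632.2  63.3  88.3] [-0.6 -0.3 -0.3]
```

View pics/d7.png

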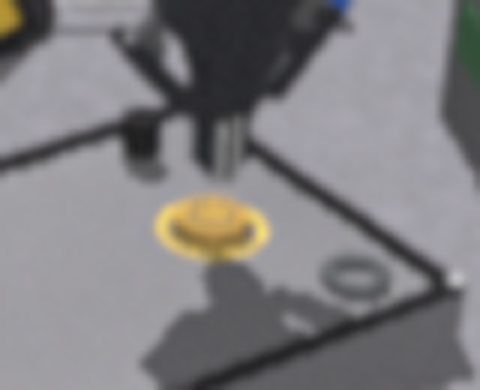

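Nut (crop ~(212,215)) is flat inside the ring, with the closed fingertips (~(222,178)) above it. Now I descend.

Call:
step_arm(
  linear=[
    [0,0,0.15],
    [0,0,0.15],
    [0,0,0.12],
    [0,0,0.06],
    [0,0,0.03],
    [0,0,0],
  ],
  rotation=[
    [0,0,0],
    [0,0,0],
    [0,0,0],
    [0,0,0],
    [0,0,0],
    [0,0,0],
  ],
)

```text
time_s: 14.05
ee_pos: [632.3, 63.3, 62.8]
orientation: [1.868, 2.526, 0.0]
force: [0.4, -0.5, -0.6]
finger_gap: -0.2
grip_force: 0.0
```

Call:
step_arm(
  linear=[
    [0,0,0.01],
    [0,0,0.01],
    [0,0,0],
  ],
  rotation=[
    [0,0,0],
    [0,0,0],
    [0,0,0],
  ],
)

```text
time_s: 14.42
ee_pos: [632.2, 63.3, 61.9]
orientation: [1.868, 2.526, 0.0]
force: [0.1, 1.2, -1.1]
finger_gap: -0.2
grip_force: 0.0
```

Call:
step_arm(
  linear=[
    [0,0,0.01],
    [0,0,0.01],
    [0,0,0],
  ],
  rotation=[
    [0,0,0],
    [0,0,0],
    [0,0,0],
  ],
)

```text
time_s: 14.8
ee_pos: [632.2, 63.3, 60.7]
orientation: [1.868, 2.526, -0.0]
force: [0.5, 0.2, -0.5]
finger_gap: -0.4
grip_force: 0.0
```

Call:
step_arm(
  linear=[
    [0,0,0.01],
    [0,0,0],
  ],
  rotation=[
    [0,0,0],
    [0,0,0],
  ],
)

```text
time_s: 15.05
ee_pos: [632.2, 63.3, 60.6]
orientation: [1.868, 2.526, 0.0]
force: [-1.1, 0.3, 3.1]
finger_gap: -0.2
grip_force: 1.4
```

Call:
step_arm(
  linear=[
    [0,0,0.01],
    [0,0,0],
  ],
  rotation=[
    [0,0,0],
    [0,0,0],
  ],
)

```text
time_s: 15.3
ee_pos: [632.3, 63.3, 60.1]
orientation: [1.867, 2.526, 0.0]
force: [-0.8, -0.4, 3.4]
finger_gap: -0.1
grip_force: 2.0
```

Call:
step_arm(
  linear=[
    [0,0,0.01],
    [0,0,0],
  ],
  rotation=[
    [0,0,0],
    [0,0,0],
  ],
)

```text
time_s: 15.55
ee_pos: [632.2, 63.3, 59.3]
orientation: [1.868, 2.526, 0.0]
force: [-0.3, -0.9, 4.1]
finger_gap: 0.3
grip_force: 2.0
```

Call:
step_arm(
  linear=[
    [0,0,0.01],
    [0,0,0],
  ],
  rotation=[
    [0,0,0],
    [0,0,0],
  ],
)

```text
time_s: 15.8
ee_pos: [632.2, 63.3, 58.7]
orientation: [1.868, 2.526, -0.0]
force: [-1.0, -0.8, 3.9]
finger_gap: 0.4
grip_force: 1.9
```

Call:
step_arm(
  linear=[
    [0,0,0.01],
    [0,0,0],
  ],
  rotation=[
    [0,0,0],
    [0,0,0],
  ],
)

```text
time_s: 16.05
ee_pos: [632.2, 63.3, 58.2]
orientation: [1.868, 2.526, -0.0]
force: [-0.2, 0.0, 3.3]
finger_gap: 0.0
grip_force: 1.8
```

Call:
step_arm(
  linear=[
    [0,0,0.01],
    [0,0,0],
  ],
  rotation=[
    [0,0,0],
    [0,0,0],
  ],
)

```text
time_s: 16.3
ee_pos: [632.2, 63.3, 57.7]
orientation: [1.868, 2.526, -0.0]
force: [-0.0, -0.3, 3.7]
finger_gap: 0.0
grip_force: 1.8
```

Call:
step_arm(
  linear=[
    [0,0,0.01],
    [0,0,0],
  ],
  rotation=[
    [0,0,0],
    [0,0,0],
  ],
)

```text
time_s: 16.55
ee_pos: [632.2, 63.3, 57.2]
orientation: [1.868, 2.526, -0.0]
force: [-0.5, -0.4, 3.3]
finger_gap: -0.2
grip_force: 1.8
```

Call:
step_arm(
  linear=[
    [0,0,0.01],
    [0,0,0],
  ],
  rotation=[
    [0,0,0],
    [0,0,0],
  ],
)

```text
time_s: 16.8
ee_pos: [632.2, 63.3, 56.7]
orientation: [1.868, 2.526, -0.0]
force: [0.1, 0.1, 4.6]
finger_gap: -0.4
grip_force: 1.9
```

Call:
step_arm(
  linear=[
    [0,0,0.01],
    [0,0,0],
  ],
  rotation=[
    [0,0,0],
    [0,0,0],
  ],
)

```text
time_s: 17.05
ee_pos: [632.2, 63.3, 56.2]
orientation: [1.868, 2.526, -0.0]
force: [-0.1, 0.1, 4.0]
finger_gap: -0.2
grip_force: 1.9
```

Call:
step_arm(
  linear=[
    [0,0,0.01],
    [0,0,0],
  ],
  rotation=[
    [0,0,0],
    [0,0,0],
  ],
)

```text
time_s: 17.3
ee_pos: [632.2, 63.3, 55.7]
orientation: [1.868, 2.526, -0.0]
force: [-0.7, 0.2, 4.0]
finger_gap: -0.1
grip_force: 1.9
```

Call:
step_arm(
  linear=[
    [0,0,0.01],
    [0,0,0],
  ],
  rotation=[
    [0,0,0],
    [0,0,0],
  ],
)

```text
time_s: 17.55
ee_pos: [632.2, 63.3, 55.2]
orientation: [1.868, 2.526, -0.0]
force: [-0.5, -0.6, 3.5]
finger_gap: -0.2
grip_force: 1.9
```

Call:
step_arm(
  linear=[
    [0,0,0.01],
    [0,0,0],
  ],
  rotation=[
    [0,0,0],
    [0,0,0],
  ],
)

```text
time_s: 17.8
ee_pos: [632.2, 63.3, 55.1]
orientation: [1.868, 2.526, 0.0]
force: [-1.9, 0.3, 5.7]
finger_gap: 0.2
grip_force: 2.8
```

Call:
step_arm(
  linear=[
    [0,0,0.01],
    [0,0,0],
  ],
  rotation=[
    [0,0,0],
    [0,0,0],
  ],
)

```text
time_s: 18.05
ee_pos: [632.3, 63.3, 55.0]
orientation: [1.867, 2.526, 0.0]
force: [-1.5, -0.4, 8.6]
finger_gap: 0.1
grip_force: 4.0
```

Call:
step_arm(
  linear=[
    [0,0,0.012],
    [0,0,0],
  ],
  rotation=[
    [0,0,0],
    [0,0,0],
  ],
)

```text
time_s: 18.3
ee_pos: [632.3, 63.3, 55.0]
orientation: [1.867, 2.526, 0.001]
force: [-2.0, 0.0, 10.9]
finger_gap: 0.2
grip_force: 5.4
```

Call:
step_arm(
  linear=[
    [0,0,0.012],
    [0,0,0],
  ],
  rotation=[
    [0,0,0],
    [0,0,0],
  ],
)

```text
time_s: 18.55
ee_pos: [632.4, 63.3, 55.0]
orientation: [1.867, 2.525, 0.001]
force: [-2.7, -0.8, 13.1]
finger_gap: -0.0
grip_force: 6.8
```

Call:
step_arm(
  linear=[
    [0,0,0.014],
    [0,0,0],
    [0,0,0],
    [0,0,0],
    [0,0,0],
  ],
  rotation=[
    [0,0,0],
    [0,0,0],
    [0,0,0],
    [0,0,0],
    [0,0,0],
  ],
)

```text
time_s: 19.18
ee_pos: [632.4, 63.3, 54.9]
orientation: [1.867, 2.525, 0.001]
force: [-2.9, -0.8, 17.6]
finger_gap: 0.2
grip_force: 8.4
```

Call:
step_arm(
  linear=[
    [0,0,0],
    [0,0,0],
    [0,0,-0.03],
    [0,0,-0.05],
    [0,0,-0.2],
    [0,0,-0.5],
    [0,0,-0.8],
    [0,0,-0.5],
    [0,0,0],
    [0,0,0],
  ],
  rotation=[
    [0,0,0],
    [0,0,0],
    [0,0,0],
    [0,0,0],
    [0,0,0],
    [0,0,0],
    [0,0,0],
    [0,0,0],
    [0,0,0],
    [0,0,0],
  ],
)

```text
time_s: 20.42
ee_pos: [631.4, 63.3, 155.3]
orientation: [-1.867, -2.525, 0.002]
force: [-0.5, 0.2, -0.2]
finger_gap: -0.3
grip_force: 0.0
```

```bash
python3 n.py|sed -n '1p;5,16p'; python3 m.py 8
```

```text
[631.2  63.3 154.8] [ 0.3 -0.1  0.4]
181  29   28   29   28   31   28   28   29   28   27   26   28   26   29   29   28   26   29   28   28   29   28   28   26   30   29 
182  26   29   27   28   27   27   31   28   31   30   29   30   26   28   28   27   29   29   28   28   26   27   27   28   28   28 
183  28   28   30   27   29   30   28   27   30   27*  28*  26*  28*  27*  29   27   31   26   26   28   24   28   28   28   28   26 
184  27   27   30   28   28*  29*  28*  29*  31*  29*  27*  29*  29*  28*  28*  30*  30   29   27   28   27   27   28   29   27   26 
185  27   28   31   28*  27*  27*  27*  32*  31*  27*  33*  32*  30*  33*  34*  28*  30*  29*  29*  27   29   29   27   29   30   29 
186  29   26   28*  29*  29*  31*  32*  32*  31*  31*  33*  33*  31*  32*  32*  33*  26*  29*  28*  27*  29   29   27   27   28   28 
187  29   26   28*  28*  26*  32*  30*  33*  30*  32*  31*  30*  32*  33*  30*  29*  31*  27   26*  29*  29   27   27   28   27   28 
188  28   28   30*  25*  26*  31*  29*  32*  33*  27*  33*  33*  32*  30*  30*  33*  32*  27   29   30*  30*  27   28   28   26   27 
189  31   28   28   27*  27*  29*  29*  33*  31*  32*  31*  31*  31*  30*  31*  31*  30*  24   29*  29*  27*  28   28   27   26   27 
190  28   29   29   28   30*  26*  29*  27*  29*  32*  33*  28*  28*  33*  31*  29*  27*  26*  29*  30*  27   29   27   26   28   29 
191  28   26   28   28   28   31*  28*  26*  28*  30*  30*  28*  30*  27*  26*  26*  27*  28*  28   27   30   29   30   29   30   29 
192  28   32   28   28   29   29   28   28   28*  28*  26*  28*  28*  29*  28*  29*  27   30   31   26   28   28   27   28   27   28 
[631.2  63.3 154.7] [-0.8 -0.5 -1. ]
```

View pics/d8.png

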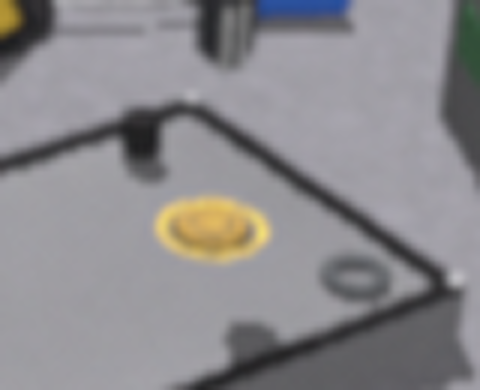

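The nut (crop ~(212,224)) sits flat and deep in the pocket, its top at z≈32–33 (2–3 mm proud). The spacer and washer look unmoved and the gripper is clear.

```bash
python3 -c "
from station import *
print(close_job())"
```

```text
the job is handed in; nothing more can be done
None
```

The brass nut is in the yellow-ringed pocket, pressed to the pad's stop and held there at about 16–17 N; the gripper is clear, the job is handed in at about 20 s, and no verdict came back.

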